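Find the lamp key left latched down on the sherd-photography switch box and release it

ROBOT

A 6-joint arm with a two-finger parallel gripper is mounted at the origin on the work surface. World frame = base frame: x ahead of the robot, y to its left, z up, the work surface at z = 0. Lengths are in m, angles in rad, forces in N, time in s.
With the tool pointing down it reaches from about 0.375 to 0.9 m from the base axis. Payload 3.1 kg.
Tool frame: the origin (TCP) lies at the very end of the fingers, on their centre line; the grasp point (between the pads) lies 19 mm behind it (tcp_to_grasp is the distance from the TCP to the grasp point, in m); z points along the fingers, y is the direction in which the jaws open and shut (so a half turn about z gives the same grasp; the last joint's range is limited). The gripper opens to 85 mm and grips with 20 to 120 N. Pads are 22 mm wide; open, the fingers measure 114 mm over their backs; the gripper's body (76 mm by 85 mm) begins 54 mm behind the grasp point. The pads swing forward as they close: fully open they stand 13 mm farther back than shut.
Start: joints at [1.052, 0.527, 1.433, -0, 1.181, -0.178], TCP at [0.208, 0.589, 0.231] pointing down, gripper open.
Joint ranges: [-3.08, 3.08], [-0.75, 2.2], [0.22, 2.44], [-1.43, 4.57], [0, 2.65], [-2.85, 2.85]. Speed limits (rad/s): [2.79, 2.79, 3.14, 3.14, 3.14, 3.14].

INTERFACE

Orientations are given as a unit quaternion [x, y, z, w].
In Python, from station import sense, snapshot, camera_info, sign_off, tcp_to_grasp gives the robot as it stands.
- The arm moves only by the shell command python3 -m inch 'ROWS' [FORCE]. ROWS is JSON, a list of rows, each a list of 3 entries, a list of its own where there are three numbers: the closure, from -1 (fully open) to 1 (shut), so that 0 is half open, then the shift along the tool's x, y, z normalised to -1 to 1, where 1 is 10 cm, then the turn, a rotation vector about the tool's x, y, z normalised to -1 to 1, where 1 is 360 degrees. In form: [[jaw, [dx, dy, dz], [ax, ay, az]], ...]. A call has 1 to 20 rows; each row is the pose to reach, as a shift and turn from the pose commanded when the call began, along the tool's axes at that moment, turning the shorter way round; what a row does not reach only later rows make up. A row lasts 1/10 s, in which the tool goes at most 50 mm and 8.59 degrees, less where a joint would pass 70% of its speed; a pose out of reach is approached as far as the arm can. A call with a number of a shift or a turn outside -1 to 1 is refused whole. A call with a gripper value outside its range is refused whole. The fingers move at their own pace and stop on an object; FORCE is the grip in N (left out, the last holds). Time passes only in rows, so rows that repeat a pose let the fingers close. It gives the time, the measured TCP pose, the force and the opening at its end, in the units of the state.
- sense(): the state, without advancing time (a new reading comes with each control period).
- snapshot(name): name is "scene" or "side" or "wrist"; returns (picture, depth): 400x640x3 uint8, blue, green, red; 400x640 float32, m along the optical axis (not along the pixel's ray), 0 where there is no reading.
- camera_info(name): a dict with "K" (3x3 intrinsics, pixels), "origin" and "orientation" of the camera in the world. Camera axes: x right, y down, z forward; pixel columns grow to the right and rows downward; lengths in m; the calibration is good to about 2 mm. The wrist camera is an equidistant fisheye: a pixel r from the principal point sees the ray r / f radians off the axis. A picture is of the moment at which its call begins: read the wrist's pose just before it. camera_info takes no time and is no camera call; for the wrist camera it gives the pose at the moment of the call.
- sign_off(): hands the job in, once; it reports no verdict.
The state is a dict: "t": time; "q": joint angles; "qd": joint speeds; "tau": joint torques, N m; "tcp_pos": TCP position; "tool_rot": TCP orientation; "force": force on the tool from outside, world axes, zero at the start; "ft_torque": the same for the moment, N m; "finger_gap": opening from 0.0 (shut) to 1.0 (fully open).
Only numpy, scipy, OpenCV 4.12 (cv2) and the standard library are available. Lean on these libraries where they do the work, as an engineer would, in place of code of your own. Each camera call takes 0.05 s, during which the arm holds its last target.

TASK

One of the four identical keys on the switch box of the sherd-photo lamps has been left latched down and is draining the battery, and in this sunlight the lamps do not show which. With a fingertip, go along the row from the robot's left to its right and tap each key lightly to feel which one is already down, without pushing a free key home; then press the latched key right down and let it go, so that it springs up level with the others. Press without undue force, grasp nothing, and leave the sherds, the brush and the bottle where they are.

Things in the scene. Friction and masses are not known exactly. Their poses are not given: they have to be found in the camera images.
- switchbox: Four-way lamp switch box, dark grey-green, 125 mm deep (x), 250 long (y), 70 high, fixed on the table. Origin: centre of its underside, z up; lid at z = 70. Four keys in a row along its y at x = -18 mm: key1 at y = +72 (robot's left), key2 +24, key3 -24, key4 -72. Its y lies within 0.35 rad of the world's y. Handle lying flat on the lid behind the keys (x 30 to 51, up to z = 80).
- key1: Key 1 of 4 from the robot's left; alike in look and working. Ivory square cap, 26 x 26 mm, flat top, 48 mm from the next key; origin at the centre of its top face, axes as the box. It moves straight down. Up (free), its top is 16 mm above the lid, 86 mm above the table. Bottom stop 10.5 mm below that. Any one of the four may be the latched one.
- key2: Key 2 of 4 from the robot's left; alike in look and working. Origin: centre of its top face. A free key, of whichever number, is springy: it starts to give at about 1.5 N and takes about 3.5 N at 4 mm down. Let go before 7 mm down it comes back up; more than 7 mm down counts as pushed home and is not wanted.
- key3: Key 3 of 4 from the robot's left; alike in look and working. Origin: centre of its top face. A latched key, of whichever number, rests about 4.5 mm lower than a free one (11.5 mm above the lid) and hardly gives below 3 N. Pushed less than 2 mm farther and let go, it stays latched.
- key4: Key 4 of 4 from the robot's left; alike in look and working. Origin: centre of its top face. To release a latched key, push it to 8.5 to 10 mm below a free key's height (4 to 5.5 mm below where it rests; 5 to 7 N), keep it there for about 0.3 s and let go: it springs right up.
- rim_sherd_mid (a point): Loose terracotta pot sherd, about 98 x 74 x 20 mm, lying in front of the box (robot's side), hollow side down; point at its centre, half-way up. Leave it.
- wall_sherd_mid (a point): Loose buff pot sherd, about 86 x 70 x 16 mm, lying at the left end of the box; point at its centre, half-way up. Leave it.
- brush_grip (a point): Loose finds brush lying in front of the box near its right end, along the row; point on its handle. Leave it.
- bottle_mid (a point): Clear water bottle with a blue cap, 62 mm across, 180 mm tall, standing upright beyond the right end of the box; point on its axis, 90 mm above the table. Leave it standing.

How it is judged:
On the way, in this order (a step that is already met when the one before it is completed fails the run):
1. a fingertip taps key 1, the left-hand key (contact force between the fingers and key1 above 0.3 N), for 0.02 s.
2. a fingertip taps key 2, the second key (contact force between the fingers and key2 above 0.3 N), for 0.02 s.
3. a fingertip taps key 3, the third key (contact force between the fingers and key3 above 0.3 N), for 0.02 s.
4. a fingertip taps key 4, the right-hand key (contact force between the fingers and key4 above 0.3 N), for 0.02 s.
5. the latched key is released: all four keys stand up (z of each of key1, key2, key3, key4 in the frame of switchbox above 0.0845 m), for 0.2 s.
At the end, for the whole second after the job is handed in: All four keys stand up: the top of each is within 1.5 mm of a free key's height (16 mm above the lid) (all of step 5); the robot touches nothing.
It fails at once if a key is pushed home (more than 7 mm down) while another key is down (latched): the wrong key was pressed, not lightly tapped ((z of key1 in the frame of switchbox below 0.079 m and z of any of key2, key3, key4 in the frame of switchbox below 0.083 m) or (z of key2 in the frame of switchbox below 0.079 m and z of any of key1, key3, key4 in the frame of switchbox below 0.083 m) or (z of key3 in the frame of switchbox below 0.079 m and z of any of key1, key2, key4 in the frame of switchbox below 0.083 m) or (z of key4 in the frame of switchbox below 0.079 m and z of any of key1, key2, key3 in the frame of switchbox below 0.083 m)).
It fails at once if a key or the box is struck or pressed with more than 40 N (contact force between any of the arm, the fingers and switchbox above 40 N).
It fails at once if a sherd, the brush or the bottle is lifted, carried or shifted by more than 15 mm (distance of any of rim_sherd_mid, wall_sherd_mid, brush_grip, bottle_mid from where it was at the start of the episode above 0.015 m).
It also fails if it takes over 48 s, if anything falls off the work surface, if the arm or the gripper's body presses on something with over 40 N, if the wrist force passes 120 N, or if a joint passes its speed limit or range.

## Working session

There is one attempt and no reset: what is moved stays moved. The work goes in short steps, Python scripts to look and compute and a shell command to move; the robot and the scene stay as the last step left them, time stands still between calls to the robot, and variables do not carry over. Pictures are saved under pics/ and viewed, and the job is handed in when it is done.

```bash
ls; mkdir -p pics
python3 - <<'E'
from station import *
import cv2
s=sense();print(s)
for n in("scene","side"):
    p,d=snapshot(n);cv2.imwrite(f"pics/{n}1.png",p);i=camera_info(n);print(n,i)
E
```

```text
pics
{'t': 0.0, 'q': array([ 1.05247454e+00,  5.28424328e-01,  1.43391374e+00, -2.13602269e-05,
        1.18139200e+00, -1.78496105e-01]), 'qd': array([ 3.18317186e-05, -3.07185663e-04, -1.35899817e-05,  5.72772426e-04,
        7.90304558e-04,  1.54831494e-03]), 'tau': array([-1.01465612e-03, -4.42338681e+01, -1.78029710e+01, -2.52057362e-04,
        8.23585113e-03,  2.84453208e-06]), 'tcp_pos': array([0.20794015, 0.58863174, 0.23035568]), 'tool_rot': array([ 1.69092343e-01,  9.85599633e-01, -1.00787097e-03, -3.55577896e-04]), 'force': array([-0.90037069,  0.06179721, -0.2110855 ]), 'ft_torque': array([ 0.03731187,  0.05576095, -0.00517137]), 'finger_gap': 1.0024978162031022}
scene {'K': array([[382.71510416,   0.        , 316.93805715],
       [  0.        , 382.71510416, 193.50282795],
       [  0.        ,   0.        ,   1.        ]]), 'origin': array([0.83080689, 0.45455611, 0.79834783]), 'orientation': array([ 0.28965613,  0.90722408, -0.29196581, -0.08831631])}
side {'K': array([[464.12649606,   0.        , 321.03161172],
       [  0.        , 464.12649606, 199.43607514],
       [  0.        ,   0.        ,   1.        ]]), 'origin': array([0.44516578, 0.87777365, 0.87379132]), 'orientation': array([-0.06279133,  0.91567242, -0.39620438,  0.02496719])}
```

View pics/scene1.png

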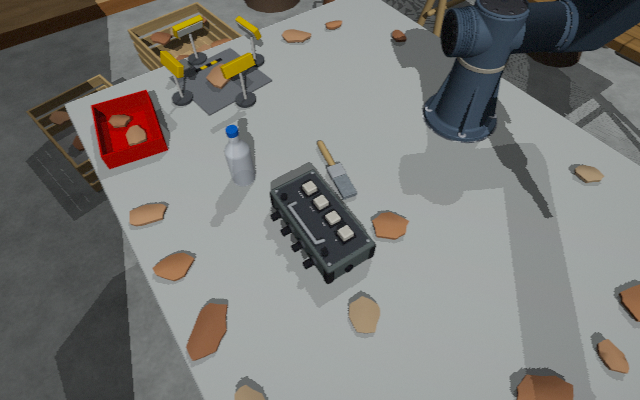

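View pics/side1.png

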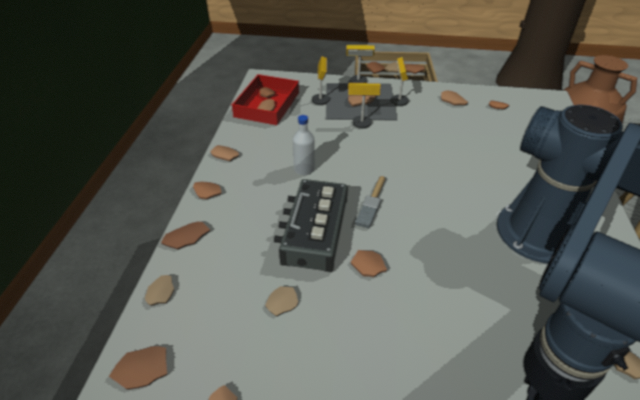

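The scene view shows the box with ivory keys near px (309,188), (320,203), (333,218) and (346,233). In the side view they are near (328,192) to (317,233). The brush and the terracotta sherd lie on the robot's side, the bottle is beyond the right end, and the buff sherd is at the left end. Next I'll measure the keys.

```bash
cat > h.py <<'E'
import numpy as np,cv2
from scipy.spatial.transform import Rotation as R
from station import *
def ray(n,u,v):
    i=camera_info(n);K=i["K"];d=np.array([(u-K[0,2])/K[0,0],(v-K[1,2])/K[1,1],1.])
    return i["origin"],R.from_quat(i["orientation"]).apply(d)
def onplane(n,u,v,z):
    o,d=ray(n,u,v);return o+d*(z-o[2])/d[2]
def tri(n1,p1,n2,p2):
    o,d=ray(n1,*p1);o2,d2=ray(n2,*p2)
    A=np.stack([d,-d2],1);t=np.linalg.lstsq(A,o2-o,rcond=None)[0]
    a=o+t[0]*d;b=o2+t[1]*d2;return (a+b)/2,np.linalg.norm(a-b)
E
python3 - <<'E'
from h import *
rois={"scene":(270,360,165,255),"side":(295,345,180,245)}
C={}
for n,(a,b,c,d) in rois.items():
    p=cv2.imread(f"pics/{n}1.png")
    big=cv2.resize(p[c:d,a:b],None,fx=6,fy=6,interpolation=cv2.INTER_CUBIC);cv2.imwrite(f"pics/{n}1z.png",big)
    g=p[c:d,a:b].min(2)
    hull=(g>150).astype(np.uint8)
    k,l,st,ce=cv2.connectedComponentsWithStats(hull)
    for i in range(1,k):
        if 20<st[i,4]<400:
            u,v=ce[i]+[a,c];print(n,st[i,4],np.round([u,v],1),np.round(onplane(n,u,v,.086),4))
E
```

```text
scene 263 [280.2 170. ] [ 0.574  -0.0721  0.086 ]
scene 94 [321.7 170.4] [ 0.4942 -0.0131  0.086 ]
scene 84 [309.2 186.1] [0.545  0.0079 0.086 ]
scene 95 [320.6 200.5] [0.547  0.0562 0.086 ]
scene 99 [332.5 216.6] [0.5506 0.1062 0.086 ]
scene 107 [345.3 231.4] [0.5507 0.1522 0.086 ]
scene 102 [272.9 247.1] [0.6961 0.0942 0.086 ]
```

Run:
```python
from h import *
n="side";a,b,c,d=295,345,180,245
p=cv2.imread("pics/side1.png")
z=cv2.hconcat([cv2.resize(cv2.imread("pics/side1.png")[180:245,290:345],(330,390),interpolation=cv2.INTER_CUBIC),cv2.resize(cv2.imread("pics/scene1.png")[165:243,275:365],(450,390),interpolation=cv2.INTER_CUBIC)])
cv2.imwrite("pics/z1.png",z)
S=[]
for th in (120,135,150,165):
  g=(p[c:d,a:b].min(2)>th).astype(np.uint8)
  k,l,st,ce=cv2.connectedComponentsWithStats(g)
  for i in range(1,k):
    if 20<st[i,4]<400:
        u,v=ce[i]+[a,c];print(th,st[i,4],np.round([u,v],1),np.round(onplane(n,u,v,.086),4))
```

```text
120 50 [296.5 185.1] [0.6245 0.0023 0.086 ]
120 53 [334.6 180.7] [ 0.5297 -0.0284  0.086 ]
120 68 [327.  190.5] [0.5444 0.0119 0.086 ]
120 73 [323.9 203.5] [0.546  0.0601 0.086 ]
120 79 [320.5 218.2] [0.5476 0.1115 0.086 ]
120 89 [316.9 231.6] [0.5498 0.1554 0.086 ]
135 40 [296.2 184.6] [6.254e-01 5.000e-04 8.600e-02]
135 32 [336.9 180.5] [ 0.5239 -0.0302  0.086 ]
135 46 [327.  190.5] [0.5445 0.0118 0.086 ]
135 55 [323.8 203.3] [0.5464 0.0596 0.086 ]
135 62 [320.3 218.3] [0.5479 0.1118 0.086 ]
135 69 [316.6 231.8] [0.5504 0.156  0.086 ]
```

View pics/z1.png

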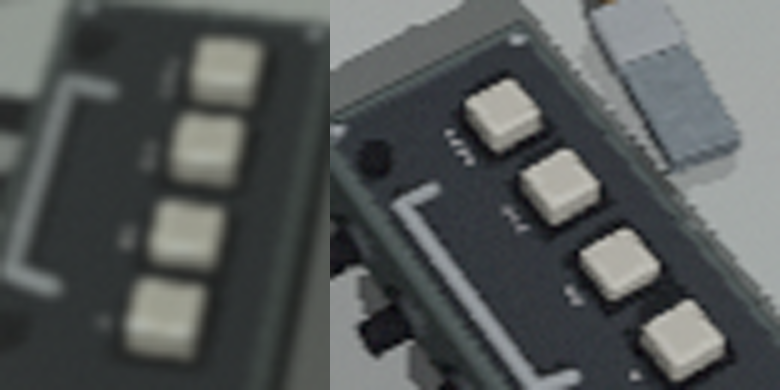

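Run:
```python
from h import *
sc=[(345.3,231.4),(332.5,216.6),(320.6,200.5),(309.2,186.1)]
si=[(316.9,231.7),(320.4,218.2),(323.9,203.4),(327,190.5)]
for a,b in zip(sc,si): print(np.round(tri("scene",a,"side",b),4) if 0 else [np.round(x,4) for x in tri("scene",a,"side",b)])
# top-face only via brightness
for n,cs in(("scene",sc),("side",si)):
    p=cv2.imread(f"pics/{n}1.png")
    for u,v in cs:
        u,v=int(u),int(v); print(n,u,v);print(p[v-8:v+10,u-2:u+3].min(2).mean(1).astype(int), p[v-2:v+1,u-10:u+11].min(2).mean(0).astype(int))
# bottle, brush, sherds
print("bottle base",onplane("scene",241,180,0),"capside",[np.round(x,4) for x in tri("scene",(232,131),"side",(303,119))])
print("rim",onplane("scene",391,225,.01),"brushend",onplane("scene",321,143,.01),onplane("scene",345,190,.01),"wall",onplane("scene",365,315,.008))
for q in[(272,193),(306,171),(374,243),(333,262)]: print("lid",np.round(onplane("scene",*q,.07),4))
```

```text
[array([0.5498, 0.1512, 0.0821]), np.float64(0.0018)]
[array([0.5483, 0.1033, 0.0785]), np.float64(0.0014)]
[array([0.5462, 0.0551, 0.0824]), np.float64(0.0016)]
[array([0.5444, 0.007 , 0.0827]), np.float64(0.0021)]
scene 345 231
[ 37  34 103 146 164 166 166 166 166 165 166 168 174 176 161 135 123  85] [ 41  36  61 116 165 172 167 166 166 166 166 165 166 167 169 162 125  85
  56  53  51]
scene 332 216
[ 48  31  40 113 155 168 166 165 166 166 166 169 172 174 155 123  83  29] [ 43  34  27  91 139 165 167 166 166 166 166 166 166 166 169 162 122  76
  45  49  52]
scene 320 200
[ 41  41  43 115 153 167 166 165 166 164 165 170 179 168 144 127 117  70] [ 52  49  37  75 123 165 171 168 165 165 166 166 166 167 171 162 127  81
  53  52  53]
scene 309 186
[ 51  38  39 110 162 163 165 165 165 165 165 172 175 156 134 125  96  37] [ 51  48  39 101 153 166 166 166 165 165 165 165 164 165 168 154 109  65
  47  51  50]
side 316 231
[ 81  55  50  85 123 140 143 143 143 145 151 156 143 124 112  95  63  41] [ 47  48  47  45  49  75 115 140 145 143 143 143 142 143 144 143 129  98
  59  37  35]
side 320 2
[... 198 characters left out ...]
136 144 144 143 147 157 156 134 116 102  72  46  43] [ 49  52  53  49  48  69 108 137 145 145 143 143 142 144 145 140 119  82
  49  37  41]
side 327 190
[ 85  60  51  60  96 133 144 143 143 147 156 156 133 116 102  72  56  90] [ 53  58  58  52  58  90 125 144 145 143 143 144 143 141 138 119  84  52
  39  43  47]
bottle base [ 0.64517083 -0.16711343  0.        ] capside [array([ 0.634, -0.169,  0.173]), np.float64(0.0004)]
rim [0.42140382 0.16928043 0.01      ] brushend [ 0.40249957 -0.14394917  0.01      ] [0.44737327 0.02364702 0.01      ] wall [0.60823336 0.29952374 0.008     ]
lid [ 0.6208 -0.0362  0.07  ]
lid [ 0.5188 -0.0444  0.07  ]
lid [0.5119 0.2035 0.07  ]
lid [0.6096 0.1881 0.07  ]
```

Triangulated keys are at 48 mm spacing, with the mean 18 mm in front of the lid centre. Key 2 reads about 4 mm low, which the taps must confirm. I'll head for key 1 with the jaws shut and the tool y turned along the row.

```bash
cat > go.py <<'E'
from h import *
import sys
s=sense();T=R.from_quat(s["tool_rot"]);tgt=np.array([float(a) for a in sys.argv[1:4]])
print("t",round(s["t"],2),"tcp",np.round(s["tcp_pos"],4),"F",np.round(s["force"],2),"gap",round(s["finger_gap"],3))
print("shift/10cm",np.round(T.inv().apply(tgt-s["tcp_pos"])/.1,3))
M=T.as_matrix();print("ytool yaw deg",np.degrees(np.arctan2(M[1,1],M[0,1])).round(2),"ztool",M[:,2].round(3))
E
python3 -m inch '[[1,[-0.4,-0.26,0],[0,0,-0.02]],[1,[-0.936,-0.598,0],[0,0,-0.04]],[1,[-0.936,-0.598,0],[0,0,-0.047]],[1,[-0.936,-0.598,0],[0,0,-0.047]]]'; python3 go.py .55 .151 .13
```

```text
t: 0.5
tcp_pos: [0.2777, 0.4999, 0.231]
tool_rot: [0.024, 1.0, -0.001, -0.0]
force: [0.5, 0.7, 0.2]
finger_gap: 0.33
t 0.5 tcp [0.2777 0.4999 0.231 ] F [0.46 0.74 0.17] gap 0.33
shift/10cm [-2.888 -3.352  1.012]
ytool yaw deg 87.24 ztool [-0.001 -0.001 -1.   ]
```

```bash
python3 -m inch '[[1,[-0.36,-0.42,0],[0,0,0]],[1,[-0.72,-0.84,0],[0,0,0]],[1,[-0.72,-0.84,0],[0,0,0]]]' >/dev/null
python3 -m inch '[[1,[-0.36,-0.42,0],[0,0,0]],[1,[-0.72,-0.84,0],[0,0,0]],[1,[-0.72,-0.84,0],[0,0,0]]]' >/dev/null
python3 -m inch '[[1,[-0.36,-0.42,0],[0,0,0]],[1,[-0.72,-0.84,0],[0,0,0]],[1,[-0.72,-0.84,0],[0,0,0]]]' >/dev/null
python3 -m inch '[[1,[-0.34,-0.40,0],[0,0,0]],[1,[-0.68,-0.80,0],[0,0,0]],[1,[-0.68,-0.80,0],[0,0,0]],[1,[-0.68,-0.80,0],[0,0,0]],[1,[-0.68,-0.80,0],[0,0,0]]]'; python3 go.py .55 .151 .13
python3 - <<'E'
from h import *
for n in("wrist","scene"):
    p,d=snapshot(n);cv2.imwrite(f"pics/{n}2.png",p)
    if n=="wrist":print(camera_info(n))
E
```

```text
t: 1.9
tcp_pos: [0.5441, 0.1593, 0.2309]
tool_rot: [0.022, 1.0, 0.0, -0.001]
force: [-0.5, -0.2, -0.7]
finger_gap: -0.001
t 1.9 tcp [0.5441 0.1593 0.2309] F [-0.5  -0.17 -0.65] gap -0.001
shift/10cm [-0.065 -0.081  1.009]
ytool yaw deg 87.51 ztool [-0.002  0.001 -1.   ]
{'K': array([[309.70691629,   0.        , 321.13195676],
       [  0.        , 309.70691629, 198.34734301],
       [  0.        ,   0.        ,   1.        ]]), 'origin': array([0.47834663, 0.1614597 , 0.37262358]), 'orientation': array([0.7158222 , 0.68564687, 0.09154437, 0.0954284 ])}
```

View pics/wrist2.png

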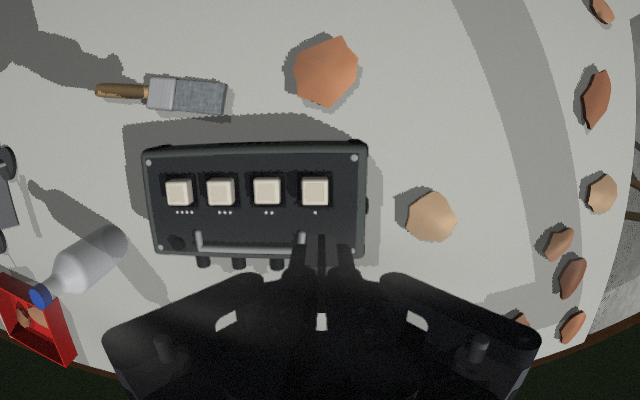

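View pics/scene2.png

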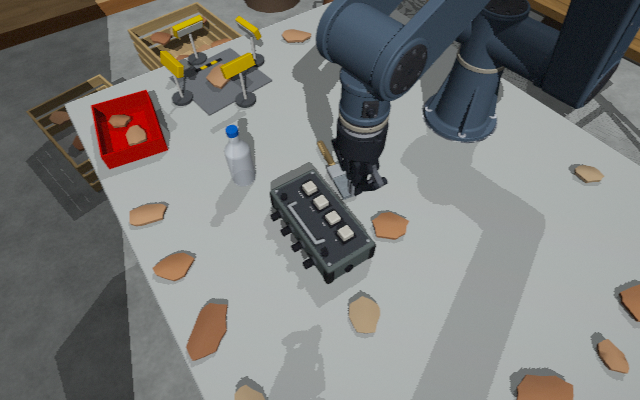

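The wrist view shows the keys at about px (179,192), (221,191), (267,191) and (315,191), with key 1 marked by one dot on the right. I'll cross-check the fisheye rays against the triangulated positions.

```bash
python3 - <<'E'
from h import *
i=camera_info("wrist");K=i["K"];p=cv2.imread("pics/wrist2.png")
g=(p.min(2)>185).astype(np.uint8)[165:215,150:345]
k,l,st,ce=cv2.connectedComponentsWithStats(g)
for j in range(1,k):
    if st[j,4]>150:
        u,v=ce[j]+[150,165];d=np.array([u-K[0,2],v-K[1,2]]);r=np.hypot(*d);th=r/K[0,0]
        w=R.from_quat(i["orientation"]).apply([*(d/r*np.sin(th)),np.cos(th)])
        print(st[j],np.round([u,v],1),np.round(i["origin"]+w*(.086-i["origin"][2])/w[2],4))
E
python3 go.py .55 .151 .1
```

```text
t 2.0 tcp [0.544  0.1594 0.2312] F [ 0.37 -0.14 -0.48] gap 0.002
shift/10cm [-0.065 -0.082  1.311]
ytool yaw deg 87.58 ztool [-0.001  0.001 -1.   ]
```

Run:
```python
from h import *
i=camera_info("wrist");K=i["K"];p=cv2.imread("pics/wrist2.png")
c=p.min(2)[165:215,150:345]
print(c[26,::8])
g=(c>140).astype(np.uint8)
k,l,st,ce=cv2.connectedComponentsWithStats(g)
for j in range(1,k):
    if 150<st[j,4]<3000:
        u,v=ce[j]+[150,165];d=np.array([u-K[0,2],v-K[1,2]]);r=np.hypot(*d);th=r/K[0,0]
        w=R.from_quat(i["orientation"]).apply([*(d/r*np.sin(th)),np.cos(th)])
        print(st[j],np.round([u,v],1),np.round(i["origin"]+w*(.086-i["origin"][2])/w[2],4))
```

```text
[ 48  49 133 172 176 122  47  34 176 174 169  20  35 128 179 175 186  44
  33 125 177 173 190  50  53]
[104  15  26  24 588] [266.5 191.5] [0.5472 0.1058 0.086 ]
[ 16  17  23  23 470] [177.  193.3] [0.5446 0.01   0.086 ]
[ 57  16  25  24 539] [219.3 192.9] [0.5464 0.0576 0.086 ]
[153  16  25  24 599] [315.  192.5] [0.5503 0.1525 0.086 ]
```

The views agree to 3 mm. Moving above key 1, then descending slowly.

```bash
python3 -m inch '[[1,[-0.065,-0.075,0.4],[0,0,0]],[1,[-0.065,-0.075,0.8],[0,0,0]],[1,[-0.065,-0.075,1.0],[0,0,0]],[1,[-0.065,-0.075,1.0],[0,0,0]],[1,[-0.065,-0.075,1.0],[0,0,0]]]'; python3 go.py .55 .152 .092
```

```text
t: 2.5
tcp_pos: [0.5514, 0.1507, 0.1317]
tool_rot: [0.021, 1.0, 0.0, -0.0]
force: [0.6, -0.4, -0.4]
finger_gap: 0.001
t 2.5 tcp [0.5514 0.1507 0.1317] F [ 0.63 -0.4  -0.42] gap 0.001
shift/10cm [0.015 0.012 0.397]
ytool yaw deg 87.54 ztool [-0.  0. -1.]
```

```bash
python3 -m inch '[[1,[0,0,0.2],[0,0,0]],[1,[0,0,0.35],[0,0,0]],[1,[0,0,0.4],[0,0,0]],[1,[0,0,0.4],[0,0,0]],[1,[0,0,0.4],[0,0,0]]]'; python3 go.py .55 .152 .0835
```

```text
t: 3.0
tcp_pos: [0.5527, 0.1499, 0.0927]
tool_rot: [0.022, 1.0, 0.0, 0.001]
force: [-0.1, -0.5, 0.1]
finger_gap: -0.001
t 3.0 tcp [0.5527 0.1499 0.0927] F [-0.05 -0.5   0.08] gap -0.001
shift/10cm [0.028 0.02  0.092]
ytool yaw deg 87.47 ztool [ 0.003  0.    -1.   ]
```

```bash
python3 -m inch '[[1,[0.02,0.02,0.02],[0,0,0]],[1,[0.02,0.02,0.04],[0,0,0]],[1,[0.02,0.02,0.055],[0,0,0]],[1,[0.02,0.02,0.07],[0,0,0]],[1,[0.02,0.02,0.08],[0,0,0]],[1,[0.02,0.02,0.09],[0,0,0]],[1,[0.02,0.02,0.09],[0,0,0]],[1,[0.02,0.02,0.09],[0,0,0]]]'; python3 go.py .55 .152 .0835
```

```text
t: 3.8
tcp_pos: [0.5498, 0.1518, 0.0824]
tool_rot: [0.022, 1.0, 0.0, 0.0]
force: [-0.0, 0.9, 3.2]
finger_gap: -0.001
t 3.8 tcp [0.5498 0.1518 0.0824] F [-0.01  0.92  3.25] gap -0.001
shift/10cm [-0.002  0.002 -0.011]
ytool yaw deg 87.45 ztool [ 0.  0. -1.]
```

```bash
python3 -m inch '[[1,[0,0,-0.01],[0,0,0]],[1,[0,0,-0.018],[0,0,0]],[1,[0,0,-0.018],[0,0,0]]]'; python3 -m inch '[[1,[0,0,-0.1],[0,0,0]],[1,[0,0,-0.15],[0,0,0]],[1,[0,0,-0.15],[0,0,0]],[1,[0,0,-0.15],[0,0,0]]]'; python3 go.py .548 .104 .098
```

```text
t: 4.1
tcp_pos: [0.5499, 0.1518, 0.0842]
tool_rot: [0.022, 1.0, 0.0, 0.0]
force: [0.3, 0.9, 2.9]
finger_gap: -0.004
t: 4.5
tcp_pos: [0.5499, 0.1516, 0.0994]
tool_rot: [0.022, 1.0, -0.0, 0.0]
force: [-0.8, -0.1, 0.2]
finger_gap: -0.001
t 4.5 tcp [0.5499 0.1516 0.0994] F [-0.8  -0.13  0.24] gap -0.001
shift/10cm [-0.002 -0.476  0.014]
ytool yaw deg 87.45 ztool [ 0.001 -0.    -1.   ]
```

Key 1 gives springily: 2.9 N with the tip at 84.2 mm and 3.2 N at 82.4 mm, so it is free. Next is key 2.

```bash
python3 -m inch '[[1,[0,-0.24,0],[0,0,0]],[1,[0,-0.475,0],[0,0,0]],[1,[0,-0.475,0.05],[0,0,0]],[1,[0,-0.475,0.1],[0,0,0]],[1,[0,-0.475,0.12],[0,0,0]],[1,[0,-0.475,0.14],[0,0,0]],[1,[0,-0.475,0.155],[0,0,0]],[1,[0,-0.475,0.155],[0,0,0]],[1,[0,-0.475,0.155],[0,0,0]]]'; python3 go.py .548 .104 .0835
```

```text
t: 5.4
tcp_pos: [0.5477, 0.1045, 0.0836]
tool_rot: [0.022, 1.0, -0.0, 0.0]
force: [0.5, -0.0, -0.2]
finger_gap: -0.002
t 5.4 tcp [0.5477 0.1045 0.0836] F [ 0.48 -0.02 -0.16] gap -0.002
shift/10cm [-0.003 -0.005  0.001]
ytool yaw deg 87.48 ztool [ 0. -0. -1.]
```

No contact at 83.6 mm, so key 2 stands low. I'll tap it gently.

```bash
python3 -m inch '[[1,[0,0,0.01],[0,0,0]],[1,[0,0,0.018],[0,0,0]],[1,[0,0,0.022],[0,0,0]],[1,[0,0,0.022],[0,0,0]],[1,[0,0,0.022],[0,0,0]]]'; python3 go.py .548 .104 .081
```

```text
t: 5.9
tcp_pos: [0.5478, 0.1043, 0.0815]
tool_rot: [0.022, 1.0, 0.0, 0.0]
force: [-1.1, 0.0, 1.0]
finger_gap: 0.001
t 5.9 tcp [0.5478 0.1043 0.0815] F [-1.13  0.03  1.04] gap 0.001
shift/10cm [-0.002 -0.003  0.005]
ytool yaw deg 87.44 ztool [ 0.  0. -1.]
```

```bash
python3 -m inch '[[1,[0,0,0.005],[0,0,0]],[1,[0,0,0.008],[0,0,0]],[1,[0,0,0.008],[0,0,0]],[1,[0,0,0.008],[0,0,0]]]'; python3 go.py .548 .104 .0805
```

```text
t: 6.3
tcp_pos: [0.5478, 0.1043, 0.0808]
tool_rot: [0.022, 1.0, 0.0, 0.0]
force: [0.5, 0.9, 3.8]
finger_gap: 0.001
t 6.3 tcp [0.5478 0.1043 0.0808] F [0.54 0.94 3.84] gap 0.001
shift/10cm [-0.002 -0.003  0.003]
ytool yaw deg 87.45 ztool [ 0.  0. -1.]
```

Key 2 is latched: first contact came at about 81.5 mm, then 3.8 N at 80.8 mm, so it hardly gives. On to key 3.

```bash
python3 -m inch '[[1,[0,0,-0.1],[0,0,0]],[1,[0,0,-0.17],[0,0,0]],[1,[0,0,-0.17],[0,0,0]],[1,[0,-0.24,-0.17],[0,0,0]],[1,[0,-0.48,-0.17],[0,0,0]],[1,[0,-0.48,-0.17],[0,0,0]],[1,[0,-0.48,-0.1],[0,0,0]],[1,[0,-0.48,-0.07],[0,0,0]],[1,[0,-0.48,-0.05],[0,0,0]],[1,[0,-0.48,-0.03],[0,0,0]],[1,[0,-0.48,-0.03],[0,0,0]],[1,[0,-0.48,-0.03],[0,0,0]]]'; python3 go.py .5465 .0565 .0835
```

```text
t: 7.5
tcp_pos: [0.545, 0.0569, 0.0836]
tool_rot: [0.022, 1.0, 0.0, -0.001]
force: [-2.2, 1.3, 3.3]
finger_gap: -0.001
t 7.5 tcp [0.545  0.0569 0.0836] F [-2.24  1.28  3.31] gap -0.001
shift/10cm [-0.015 -0.004  0.001]
ytool yaw deg 87.47 ztool [-0.001  0.001 -1.   ]
```

Key 3 pushes back with 3.3 N at 83.6 mm, so it is up and free. On to key 4.

```bash
python3 -m inch '[[1,[0,0,-0.07],[0,0,0]],[1,[0,0,-0.15],[0,0,0]],[1,[0,0,-0.15],[0,0,0]],[1,[0,-0.24,-0.15],[0,0,0]],[1,[0,-0.48,-0.15],[0,0,0]],[1,[0,-0.48,-0.15],[0,0,0]],[1,[0,-0.48,-0.08],[0,0,0]],[1,[0,-0.48,-0.04],[0,0,0]],[1,[0,-0.48,-0.02],[0,0,0]],[1,[0,-0.48,0],[0,0,0]],[1,[0,-0.48,0],[0,0,0]],[1,[0,-0.48,0],[0,0,0]]]'; python3 go.py .5445 .009 .0835
```

```text
t: 8.7
tcp_pos: [0.5429, 0.009, 0.0836]
tool_rot: [0.022, 1.0, 0.0, -0.001]
force: [-0.9, 1.0, 2.5]
finger_gap: -0.0
t 8.7 tcp [0.5429 0.009  0.0836] F [-0.87  1.02  2.45] gap -0.0
shift/10cm [-0.016  0.001  0.001]
ytool yaw deg 87.47 ztool [-0.001  0.001 -1.   ]
```

Key 4 is also free, at 2.5 N and 83.6 mm. Back to key 2 (0.548, 0.104), travelling high.

```bash
python3 -m inch '[[1,[0,0,-0.08],[0,0,0]],[1,[0,0,-0.2],[0,0,0]],[1,[0,0,-0.2],[0,0,0]],[1,[-0.01,0.3,-0.2],[0,0,0]],[1,[-0.01,0.6,-0.2],[0,0,0]],[1,[-0.01,0.9,-0.2],[0,0,0]],[1,[-0.01,0.953,-0.2],[0,0,0]],[1,[-0.01,0.953,-0.2],[0,0,0]],[1,[-0.01,0.953,-0.2],[0,0,0]]]'; python3 go.py .548 .104 .0765
```

```text
t: 9.6
tcp_pos: [0.5488, 0.1028, 0.1037]
tool_rot: [0.022, 1.0, -0.0, 0.0]
force: [0.3, -0.2, -0.8]
finger_gap: -0.001
t 9.6 tcp [0.5488 0.1028 0.1037] F [ 0.35 -0.22 -0.81] gap -0.001
shift/10cm [0.008 0.012 0.272]
ytool yaw deg 87.44 ztool [ 0. -0. -1.]
```

```bash
python3 -m inch '[[1,[0,0.01,0.1],[0,0,0]],[1,[0,0.01,0.18],[0,0,0]],[1,[0,0.01,0.21],[0,0,0]],[1,[0,0.01,0.22],[0,0,0]],[1,[0,0.01,0.23],[0,0,0]],[1,[0,0.01,0.24],[0,0,0]],[1,[0,0.01,0.25],[0,0,0]],[1,[0,0.01,0.25],[0,0,0]]]'; python3 go.py .548 .104 .0767
```

```text
t: 10.4
tcp_pos: [0.5485, 0.1043, 0.0788]
tool_rot: [0.022, 1.0, -0.0, -0.0]
force: [-2.0, -2.8, 4.7]
finger_gap: 0.0
t 10.4 tcp [0.5485 0.1043 0.0788] F [-2.   -2.83  4.68] gap 0.0
shift/10cm [ 0.005 -0.003  0.021]
ytool yaw deg 87.47 ztool [-0. -0. -1.]
```

```bash
python3 -m inch '[[1,[0,0,0.01],[0,0,0]],[1,[0,0,0.02],[0,0,0]],[1,[0,0,0.02],[0,0,0]],[1,[0,0,0.02],[0,0,0]],[1,[0,0,0.02],[0,0,0]]]'; python3 go.py .548 .104 .0767
```

```text
t: 10.9
tcp_pos: [0.5486, 0.1044, 0.0768]
tool_rot: [0.022, 1.0, -0.0, -0.0]
force: [-3.1, -3.6, 6.2]
finger_gap: 0.0
t 10.9 tcp [0.5486 0.1044 0.0768] F [-3.09 -3.56  6.16] gap 0.0
shift/10cm [ 0.005 -0.004  0.001]
ytool yaw deg 87.47 ztool [-0. -0. -1.]
```

Key 2 is 9.2 mm down at 6.2 N, inside the window. Hold a little longer, then let go.

```bash
python3 -m inch '[[1,[0,0,0],[0,0,0]],[1,[0,0,0],[0,0,0]],[1,[0,0,-0.1],[0,0,0]],[1,[0,0,-0.3],[0,0,0]],[1,[0,0,-0.6],[0,0,0]],[1,[0,0,-0.9],[0,0,0]],[1,[0,0,-1],[0,0,0]],[1,[0,0,-1],[0,0,0]],[1,[0,0,-1],[0,0,0]]]'
python3 -m inch '[[1,[0.5,0,-0.5],[0,0,0]],[1,[1,0,-0.5],[0,0,0]],[1,[1,0,-0.5],[0,0,0]],[1,[1,0,-0.5],[0,0,0]]]'
python3 - <<'E'
from h import *
P={}
for n in("scene","side","wrist"):
    p,d=snapshot(n);cv2.imwrite(f"pics/{n}3.png",p);P[n]=p
    if n=="wrist":continue
z=cv2.hconcat([cv2.resize(P["side"][180:245,290:345],(330,390),interpolation=cv2.INTER_CUBIC),cv2.resize(P["scene"][165:243,275:365],(450,390),interpolation=cv2.INTER_CUBIC)])
cv2.imwrite("pics/z3.png",z)
def blobs(p,a,b,c,d,th):
    k,l,st,ce=cv2.connectedComponentsWithStats((p[c:d,a:b].min(2)>th).astype(np.uint8))
    return [tuple(ce[i]+[a,c]) for i in range(1,k) if 60<st[i,4]<115]
A=blobs(P["scene"],295,360,165,255,150);B=blobs(P["side"],305,332,183,245,120)
print(A,B)
for a,b in zip(A[-4:],B[-4:]):print([np.round(x,4) for x in tri("scene",a,"side",b)])
E
```

```text
t: 11.8
tcp_pos: [0.5482, 0.1048, 0.1759]
tool_rot: [0.022, 1.0, 0.0, -0.0]
force: [-0.6, -0.7, 0.4]
finger_gap: -0.003
t: 12.2
tcp_pos: [0.4452, 0.1093, 0.2255]
tool_rot: [0.022, 1.0, 0.0, -0.002]
force: [0.6, -0.4, -0.3]
finger_gap: -0.0
[(np.float64(321.7578947368421), np.float64(170.53684210526316)), (np.float64(309.08045977011494), np.float64(186.2183908045977)), (np.float64(320.4646464646465), np.float64(200.53535353535352)), (np.float64(332.4807692307692), np.float64(215.56730769230768)), (np.float64(345.06306306306305), np.float64(231.44144144144144))] [(np.float64(326.88), np.float64(190.86666666666667)), (np.float64(323.7738095238095), np.float64(203.72619047619048)), (np.float64(320.31111111111113), np.float64(217.42222222222222)), (np.float64(316.7708333333333), np.float64(231.72916666666666))]
[array([0.5446, 0.0066, 0.0815]), np.float64(0.0027)]
[array([0.5463, 0.0547, 0.0812]), np.float64(0.0023)]
[array([0.5483, 0.103 , 0.0814]), np.float64(0.0024)]
[array([0.5502, 0.1508, 0.0816]), np.float64(0.0019)]
```

View pics/z3.png

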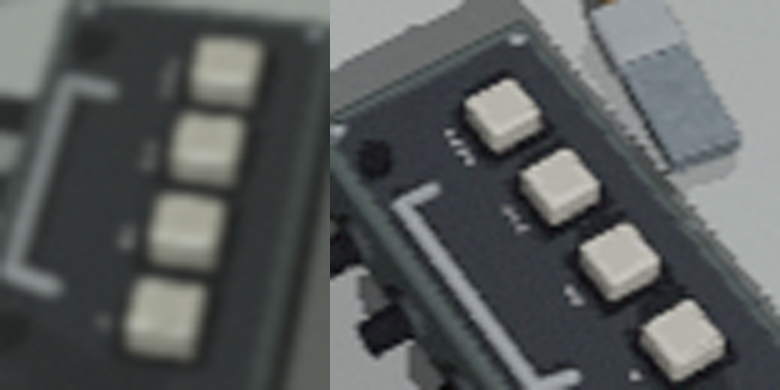

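View pics/scene3.png

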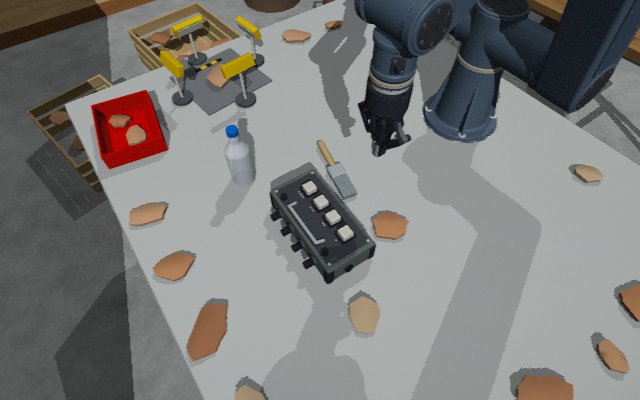

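All four keys now triangulate to the same height within 0.4 mm, where key 2 was about 4 mm low before. In the picture key 2 (px 332,216) stands level with the others. The sherds, brush (335,168) and bottle (240,155) are where they were, and the arm is clear, so I'm handing in.

```bash
python3 -m inch '[[1,[1,0,-0.5],[0,0,0]],[1,[0,0,0],[0,0,0]],[1,[0,0,0],[0,0,0]],[1,[0,0,0],[0,0,0]]]'; python3 -c "
from station import *
print(sign_off())"
```

```text
t: 12.75
tcp_pos: [0.4504, 0.1086, 0.2258]
tool_rot: [0.023, 1.0, 0.0, -0.0]
force: [-0.1, 0.5, 0.6]
finger_gap: 0.001
the job is handed in; nothing more can be done
None
```

Key 2 was the latched key. It is now released and stands level with the other three, and the job was handed in at 12.75 s of the 48 s allowed.

**Taps:** With the fingers shut I tapped keys 1 to 4 from left to right. The tip reached no deeper than 3.6 mm on any free key.
- **Keys 1, 3 and 4:** these were free, pushing back with about 2.5 to 3.3 N with the tip 2 to 4 mm below a free key's height.
- **Key 2:** there was no contact at 83.6 mm. It was first felt at about 81.5 mm and hardly gave, reading 3.8 N at 80.8 mm.

**Release:** I pressed key 2 to 76.8 mm, which is 9.2 mm below a free key's height, at about 6 N upward (some 8 N with the sideways part). I held it there for about 0.5 s and let go.

**Last checks:**
- **Key heights:** by triangulation all four keys stand at the same height within 0.4 mm; key 2 had read about 4 mm low before.
- **Disagreement:** the camera heights all read about 4.5 mm below the stated 86 mm, because of image-blob and calibration bias. I judged only the differences between keys, so the 16 mm above the lid was not confirmed directly.
- **Loose objects:** the sherds, brush and bottle looked unmoved in the final scene picture. I did not measure their positions again.
- **Arm:** it ended clear of everything, with the tip 226 mm up and only noise on the force reading.

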